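# Move the bur basket to the green drip stand

## Task

The small wire basket with the bur block in it hangs by its crossbar on the hooks of the white drip stand. Lift it by the blue grip, carry it across and hang it on both hooks of the green drip stand, then let go. Keep it level all the way, with the bur block inside, and do not set it down anywhere on the way.

Things in the scene. Friction and masses are not known exactly. Their poses are not given: they have to be found in the camera images.
- basket: Loose wire basket 92 (x) x 74 (y) x 42 mm, 0.15 to 0.3 kg. Origin: underside centre, z up; 50 mm above the worktop when hung. Crossbar (8 mm round, 144 long) along y, 85 mm above the origin, overhangs both sides; its ends lie in the hooks. Upright blue grip, 18 x 18 mm, faces square to x and y, spans 87 to 147 mm above the origin; pinch from above at about 127, across either pair of faces.
- burs: Bur block: small metal box with burs standing in it, 78 x 42 x 34 mm, lying loose on the basket's floor, long side along the basket's x. Origin: centre of its underside.
- stand_green: Target: fixed drip stand, green mat and collar, empty. Origin: on the worktop below the middle of its two hooks, z up, +x to its post (at x = 80 mm). Two arms of 8 mm bar at y = -54 and +54 mm run to -x and end in V hooks open upwards, 52 mm long, centred on x = 0, tips 149 mm high. A bar hung in both lies along y at x = 0, 135 mm high. Basket passes between arms vertically, 13 mm spare a side.
- stand_yellow: An empty stand of the same shape (foot plate x -55 to 95, y -58 to 58 mm, mat 13 mm high, nothing above 150 mm) and the same kind of origin, with yellow mat and collar: not to be used. A third one, with white mat and collar, carries the basket at the start, bar along that stand's y. The three stand in any order.

How it is judged:
At the end, for the whole second after the job is handed in: The basket hangs at rest and released with its bar in both hooks of the green stand: within 18 mm of the middle of the hooks in x and y and at hanging height (50 mm, -10/+12 mm), bar in line with the hooks and basket level within 0.2 rad, with the bur block still lying in it (x of basket in the frame of stand_green between -0.018 and 0.018 m and y of basket in the frame of stand_green between -0.018 and 0.018 m and z of basket in the frame of stand_green between 0.04 and 0.062 m and angle between the y axis of basket and the y axis of stand_green, either way round below 0.2 rad and angle between basket's own z axis and vertical below 0.2 rad and contact force between basket and stand_green above 0.5 N and linear speed of basket below 0.03 m/s and horizontal distance between burs and basket below 0.03 m and z of burs in the frame of basket between -0.005 and 0.02 m); the robot touches nothing.
It fails at once if the basket is tipped by more than 0.4 rad (angle between basket's own z axis and vertical above 0.4 rad).
It fails at once if the basket is set down (its underside comes lower than 25 mm above the worktop) (height (world z) of basket below 0.025 m).
It fails at once if the basket is hung on the yellow stand (horizontal distance between basket and stand_yellow below 0.03 m and height (world z) of basket below 0.062 m).
It also fails if it takes over 48 s, if anything falls off the work surface, if the arm or the gripper's body presses on something with over 40 N, if the wrist force passes 120 N, or if a joint passes its speed limit or range.

## Robot

A 6-joint arm with a two-finger parallel gripper is mounted at the origin on a cart in front of the work surface, level with it; the furniture and walls round the work are solid. World frame = base frame: x ahead of the robot, y to its left, z up, the work surface at z = 0. Lengths are in m, angles in rad, forces in N, time in s.
With the tool pointing down it reaches from about 0.375 to 0.975 m from the base axis. Payload 3.8 kg.
Tool frame: the origin (TCP) lies midway between the tips of the shut fingers; the grasp point (between the pads) lies 19 mm behind it; z points along the fingers, y is the line along which they close (so a half turn about z gives the same grasp; the last joint's range is limited). The gripper opens to 88 mm and grips with 3 to 60 N. Pads are 18 mm wide; open, the fingers measure 123 mm over their backs; the gripper's body (75 mm by 187 mm) begins 45 mm behind the grasp point.
Start: joints at [1.19, 0.264, 1.604, -0, 1.274, -0.037], TCP at [0.228, 0.635, 0.239] pointing down, gripper open.
Joint ranges: [-2.63, 2.63], [-0.94, 2.18], [0.31, 2.57], [-1.31, 4.45], [0, 2.66], [-2.55, 2.55]. Speed limits (rad/s): [2.57, 2.57, 3.14, 3.14, 3.14, 3.14].

## Interface

Orientations are given as a rotation vector (axis times angle).
In Python, from cell import manip, inverse_kinematics, cams, order gives the robot as it stands. Calls block until the motion is done:
- manip.move_pose(position, orientation): joint-space move of the TCP to a pose.
- manip.move_linear(position, rate=0.15, rot=None): straight line of the TCP; rot=None keeps the orientation; rate is the mean speed in m/s.
- manip.set_joints(angles): joint-space move.
- manip.set_gripper(opening, force=None): finger opening in m; force is the grip in N (None keeps the last); returns when the fingers have stopped.
- manip.dwell(seconds).
- inverse_kinematics(position, orientation): joint angles nearest the present ones, or None.
- manip.state(): the state.
- cams.capture(name): name is "scene" or "side" or "wrist"; returns a dict with "image" (480x640x3 uint8, blue, green, red), "z_map" (480x640 float32, m along the optical axis (not along the pixel's ray), 0 where there is no reading), "intrinsics" (3x3 intrinsics, pixels), "position" and "orientation" of the camera in the world; the wrist camera has in their place "T_tool_cam" (4x4, takes a point from camera to tool coordinates, whose origin is the TCP and whose axes are the flange's). Camera axes: x right, y down, z forward; pixel columns grow to the right and rows downward; lengths in m; the calibration is good to about 2 mm. A picture is of the moment at which its call begins: read the wrist's pose just before it.
A pose or a line that the arm cannot do raises manip.IKError and nothing moves.
- order.close_job(): hands the job in; it is judged then, once.
The state is a dict: "clock": time; "joint_pos": joint angles; "joint_velocities": joint speeds; "tau": joint torques, N m; "tool_pos": TCP position; "tcp_rot": TCP orientation; "contact_force": force on the tool from outside, world axes, zero at the start; "moment": the same for the moment, N m; "gripper_width": finger opening in m; "grasp_force": force on a finger pad.
Only numpy, scipy, OpenCV 4.12 (cv2) and the standard library are available. Lean on these libraries where they do the work, as an engineer would, in place of code of your own. Each camera call takes 0.05 s, during which the arm holds its last target. There are 200 camera calls.

## Working session

There is one attempt and no reset: what is moved stays moved. The work goes in short steps, each a Python script; the robot and the scene stay as the last script left them, time stands still between calls to the robot, and variables do not carry over. Pictures are saved under pics/ and viewed, at most 10 in all, crops included, and the job is handed in when it is done.

```bash
ls; mkdir -p pics; cat > h.py <<'E'
import numpy as np, cv2
from scipy.spatial.transform import Rotation as R
from cell import manip, inverse_kinematics, cams, order
def cap(n):
    s=manip.state(); c=cams.capture(n); c["state"]=s
    return c
def cloud(c):
    z=c["z_map"]; K=c["intrinsics"]; v,u=np.indices(z.shape)
    p=np.stack([(u-K[0,2])/K[0,0]*z,(v-K[1,2])/K[1,1]*z,z],-1)
    if "T_tool_cam" in c:
        T=c["T_tool_cam"]; s=c["state"]
        p=p@T[:3,:3].T+T[:3,3]; return p@R.from_rotvec(s["tcp_rot"]).as_matrix().T+s["tool_pos"]
    o=np.array(c["orientation"]); M=o if o.shape==(3,3) else R.from_rotvec(o).as_matrix()
    return p@M.T+c["position"]
E
python3 - <<'E'
from h import *
import pickle
for n in ["scene","side"]:
    c=cap(n); cv2.imwrite(f"pics/{n}0.png",c["image"]); pickle.dump(c,open(f"{n}0.pkl","wb"))
    print(n,c["position"],c["orientation"],c["intrinsics"].tolist())
print(manip.state())
E
```

```text
pics
scene [-0.01411658 -0.29752135  0.75968773] [-2.21273904  1.16572387 -0.40929969] [[467.6984887512212, 0.0, 320.50737908576946], [0.0, 467.6984887512212, 247.00403470297292], [0.0, 0.0, 1.0]]
side [ 0.20976673 -0.56387418  0.62876717] [-2.24352844  0.43892781 -0.17994006] [[451.6227282426307, 0.0, 316.5388404114723], [0.0, 451.6227282426307, 231.57984708112025], [0.0, 0.0, 1.0]]
{'clock': 0.1, 'joint_pos': array([ 1.19009794e+00,  2.64691615e-01,  1.60521724e+00, -1.70354253e-05,
        1.27368688e+00, -3.69178833e-02]), 'joint_velocities': array([-3.44183486e-04,  5.32777951e-04, -1.90611333e-03,  3.13248671e-04,
       -1.21901191e-03,  9.07244715e-05]), 'tau': array([ 1.77002944e-04, -5.03617036e+01, -3.58071256e+01,  7.31087266e-02,
        2.33602175e-02, -8.16528268e-05]), 'tool_pos': array([0.22729219, 0.63491243, 0.23751411]), 'tcp_rot': array([-5.37277573e-01, -3.09490210e+00,  3.08299515e-03]), 'contact_force': array([-0.10302768,  0.18879325, -0.89834937]), 'moment': array([0.00261932, 0.01382772, 0.02254727]), 'grasp_force': 0.0, 'gripper_width': 0.08824570420755727}
```

View pics/scene0.png

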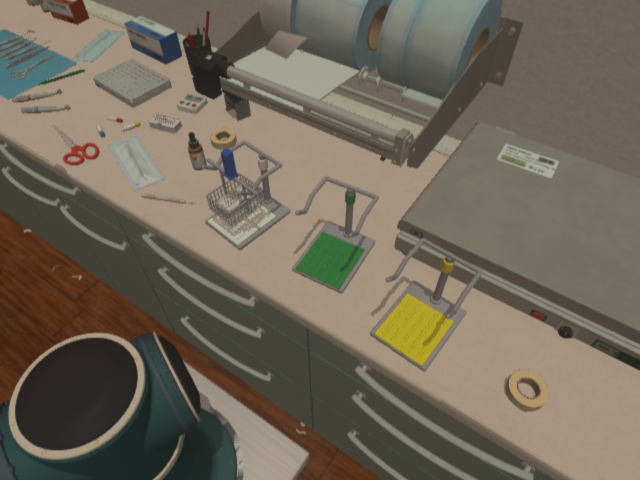

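View pics/side0.png

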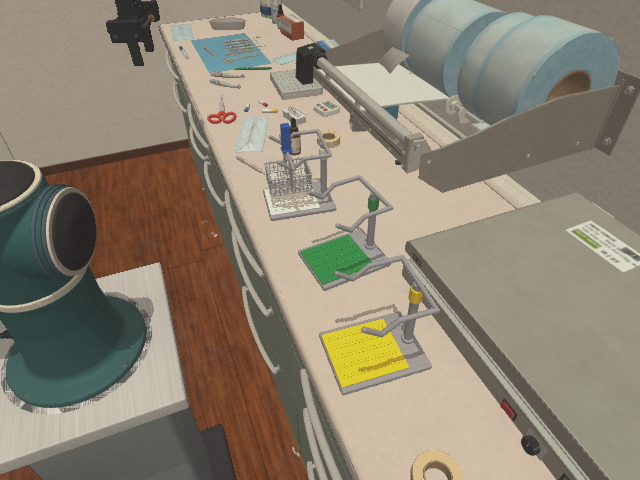

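The scene view shows the white stand with the basket near (235,205) and its blue grip at (228,162). The green stand is near (335,258) with its collar at (350,197), and the yellow stand is near (415,325). The side view agrees: grip (286,138), green collar (373,202).

```bash
cat > loc.py <<'E'
from h import *
def pose(c):
    o=np.array(c["orientation"]) if "orientation" in c else None
    if o is not None: return np.array(c["position"]), R.from_rotvec(o).as_matrix()
    T=c["T_tool_cam"]; s=c["state"]; M=R.from_rotvec(s["tcp_rot"]).as_matrix()
    return M@T[:3,3]+s["tool_pos"], M@T[:3,:3]
def ray(c,uv):
    P,M=pose(c); d=np.c_[np.atleast_2d(uv),np.ones(len(np.atleast_2d(uv)))]@np.linalg.inv(c["intrinsics"]).T@M.T
    return P,d
def onplane(c,uv,z):
    P,d=ray(c,uv); return P+d*((z-P[2])/d[:,2])[:,None]
def tri(c1,u1,c2,u2):
    A=np.zeros((3,3));b=np.zeros(3)
    for c,u in((c1,u1),(c2,u2)):
        P,d=ray(c,u); d=d[0]/np.linalg.norm(d[0]); Q=np.eye(3)-np.outer(d,d); A+=Q;b+=Q@P
    return np.linalg.solve(A,b)
HS={"green":((45,110,40),(80,255,255)),"yellow":((24,140,90),(35,255,255)),"blue":((108,130,60),(125,255,255))}
def blobs(c,col,n=6):
    m=cv2.inRange(cv2.cvtColor(c["image"],cv2.COLOR_BGR2HSV),*HS[col])
    m=cv2.morphologyEx(m,cv2.MORPH_CLOSE,np.ones((3,3)))
    k=cv2.findContours(m,cv2.RETR_EXTERNAL,cv2.CHAIN_APPROX_NONE)[0]
    return sorted(k,key=cv2.contourArea,reverse=True)[:n]
E
python3 - <<'E'
from loc import *
import pickle
C={n:pickle.load(open(n+"0.pkl","rb")) for n in("scene","side")}
for n,c in C.items():
    for col in HS:
        for k in blobs(c,col,4):
            a=cv2.contourArea(k)
            if a<15: continue
            print(n,col,a,cv2.boundingRect(k),k.reshape(-1,2).mean(0).round(1))
    for col in("green","yellow"):
        p=onplane(c,blobs(c,col)[0].reshape(-1,2),0.013)
        r=cv2.minAreaRect((p[:,:2]*1000).astype(np.float32)); print(n,col,"mat",r, cv2.boxPoints(r).round(0).tolist())
E
```

```text
scene green 1964.5 (297, 233, 67, 55) [330.3 259.7]
scene yellow 2729.5 (375, 294, 78, 72) [419.  329.6]
scene blue 34.5 (222, 149, 10, 7) [226.3 152.3]
scene green mat ((473.10980224609375, 19.559982299804688), (108.60578918457031, 97.14346313476562), 4.933487415313721) [[415.0, 63.0], [423.0, -34.0], [531.0, -24.0], [523.0, 73.0]]
scene yellow mat ((427.91973876953125, -192.84719848632812), (99.29015350341797, 111.11621856689453), 85.60128021240234) [[369.0, -238.0], [480.0, -247.0], [487.0, -148.0], [376.0, -139.0]]
side green 1829.0 (301, 235, 70, 49) [334.4 259.5]
side green 16.0 (369, 197, 9, 13) [373.  202.3]
side yellow 3337.5 (322, 319, 87, 68) [366.5 348.9]
side blue 199.5 (281, 123, 11, 30) [285.7 138. ]
side green mat ((472.3370361328125, 19.291271209716797), (110.9186019897461, 99.793212890625), 5.0083909034729) [[413.0, 64.0], [421.0, -35.0], [532.0, -26.0], [523.0, 74.0]]
side yellow mat ((427.56573486328125, -193.07278442382812), (99.92296600341797, 110.75540161132812), 85.77957153320312) [[369.0, -239.0], [479.0, -247.0], [486.0, -147.0], [376.0, -139.0]]
```

```bash
python3 - <<'E'
from loc import *
import pickle
C={n:pickle.load(open(n+"0.pkl","rb")) for n in("scene","side")}
g=tri(C["scene"],(228,163),C["side"],(286,138)); print("grip",g)
w=cap("wrist"); T=w["T_tool_cam"]; print(T.round(3),w["intrinsics"][0])
# green hooks view: camera near above stand
rot=lambda yaw:(R.from_euler("z",yaw)*R.from_euler("x",np.pi)).as_rotvec()
for nm,xy,h,yaw in(("wb",g[:2],.42,0),("wg",(.47,.02),.42,0)):
    # put camera over the target
    off=(R.from_rotvec(rot(yaw)).as_matrix()@T[:3,3])[:2]
    best=None
    for y in np.arange(-3.1,3.15,.1):
        off=(R.from_rotvec(rot(y)).as_matrix()@T[:3,3])[:2]
        p=[*(np.array(xy)-off),h]; q=inverse_kinematics(p,rot(y))
        if q is None: continue
        d=np.abs(q-manip.state()["joint_pos"]).max()
        if best is None or d<best[0]: best=(d,p,y)
    print(nm,best)
    manip.move_pose(best[1],rot(best[2])); manip.dwell(.2)
    c=cap("wrist"); pickle.dump(c,open(nm+".pkl","wb")); cv2.imwrite(f"pics/{nm}.png",c["image"])
print(manip.state()["clock"])
E
```

```text
grip [0.45685157 0.24817504 0.16369018]
[[ 0.001 -0.966 -0.259  0.066]
 [ 1.     0.001  0.001 -0.   ]
 [-0.001 -0.259  0.966 -0.146]
 [ 0.     0.     0.     1.   ]] [332.70921508   0.         322.0373681 ]
wb (np.float64(0.8248376248504019), [np.float64(0.5188874497612916), np.float64(0.22642291954448476), 0.42], np.float64(2.8000000000000056))
wg (np.float64(0.41866063891824645), [np.float64(0.5320358788098425), np.float64(-0.0017521239800515238), 0.42], np.float64(2.8000000000000056))
3.4917
```

View pics/wb.png

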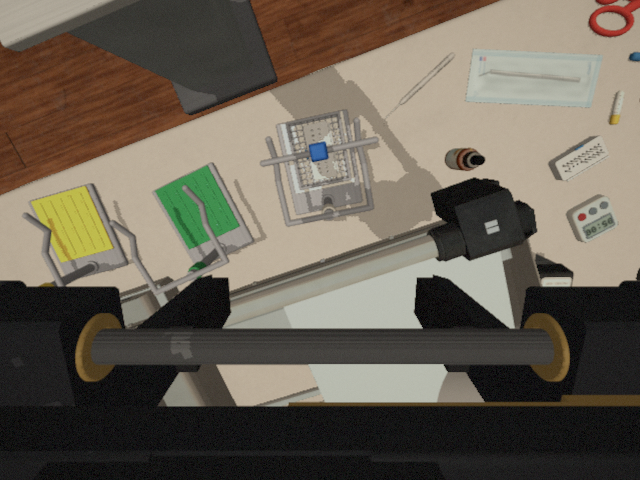

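View pics/wg.png

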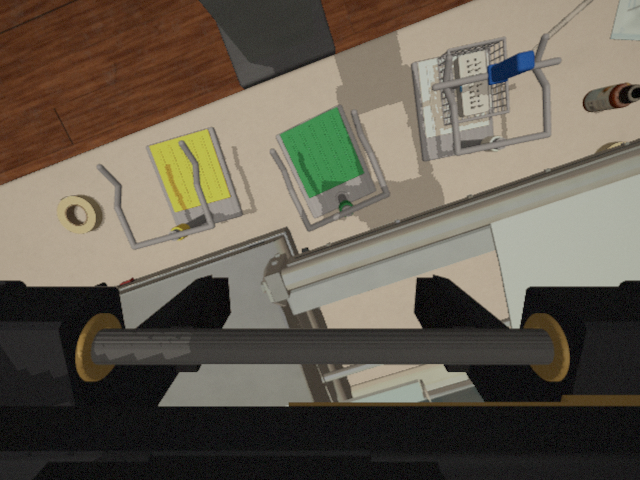

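The wrist view over the basket shows the grip top at (318,151), with the bar running from (263,162) to (377,141). The wrist view over green shows its two arm ends at (275,152) and (356,113), and the collar at (345,203).

```bash
python3 - <<'E'
from loc import *
import pickle
b=pickle.load(open("wb.pkl","rb")); g=pickle.load(open("wg.pkl","rb"))
pb=cloud(b); pg=cloud(g)
# grip
m=np.zeros((480,640),bool); k=blobs(b,"blue")
for x in k[:3]: print(cv2.contourArea(x),cv2.boundingRect(x))
mm=np.zeros((480,640),np.uint8); cv2.drawContours(mm,k,0,255,-1)
q=pb[(mm>0)&(pb[...,2]>.18)]; print("grip top",len(q),np.median(q[:,2]),cv2.minAreaRect((q[:,:2]*1000).astype(np.float32)))
r=cv2.minAreaRect((onplane(b,k[0].reshape(-1,2),.197)[:,:2]*1000).astype(np.float32));print("ray",r)
# bar of basket
q=pb[150:300,250:400] if 0 else pb.reshape(-1,3)
s=q[(abs(q[:,0]-.457)<.06)&(abs(q[:,1]-.248)<.085)&(q[:,2]>.12)&(q[:,2]<.16)]
print(len(s))
im=np.zeros((400,900,3),np.uint8)
for P,col in((pb,(0,0,255)),(pg,(0,255,0))):
    q=P.reshape(-1,3); q=q[(q[:,2]>.1)&(q[:,2]<.25)&(q[:,0]<.62)&(q[:,0]>.38)&(q[:,1]>-.09)&(q[:,1]<.34)]
    u=((.34-q[:,1])*2000).astype(int); v=((.58-q[:,0])*2000).astype(int)
    ok=(u>=0)&(u<900)&(v>=0)&(v<400); im[v[ok],u[ok]]=np.array(col)*0.3+np.outer((q[ok,2]-.1)/.1,np.array(col))*.7
cv2.imwrite("pics/top.png",im[:,:800] if 0 else cv2.resize(im,(800,356),interpolation=cv2.INTER_AREA))
q=pg.reshape(-1,3); q=q[(q[:,2]>.11)&(q[:,2]<.17)&(q[:,0]<.60)&(q[:,0]>.38)&(q[:,1]>-.07)&(q[:,1]<.11)]
print(len(q))
yaw=np.deg2rad(5); 
for yaw in [np.deg2rad(4.96)]:
    l=(q[:,:2]-[.473,.0195])@np.array([[np.cos(yaw),-np.sin(yaw)],[np.sin(yaw),np.cos(yaw)]])
    for sgn in(-1,1):
        a=l[(sgn*l[:,1]>.03)]; za=q[(sgn*l[:,1]>.03),2]
        for x in np.arange(-.06,.09,.01):
            t=(a[:,0]>x)&(a[:,0]<=x+.01)
            if t.sum()>2: print(sgn,round(x,3),t.sum(),np.median(a[t,1]).round(4),np.median(za[t]).round(4),np.max(za[t]).round(4))
E
```

```text
30.5 (312, 143, 16, 18)
13.0 (309, 143, 12, 14)
grip top 55 0.19581695235606464 ((460.5113525390625, 248.18914794921875), (10.993819236755371, 21.31865119934082), 37.49980545043945)
ray ((460.6279602050781, 247.62142944335938), (11.321537017822266, 21.82512664794922), 34.99378967285156)
1618
1785
-1 -0.03 54 -0.0522 0.1464 0.1501
-1 -0.02 54 -0.0522 0.14 0.1462
-1 -0.01 51 -0.0522 0.1326 0.1378
-1 0.0 51 -0.0521 0.1335 0.1383
-1 0.01 51 -0.0521 0.141 0.1471
-1 0.02 52 -0.0522 0.1476 0.1503
-1 0.03 50 -0.0521 0.1481 0.1503
-1 0.04 51 -0.0522 0.1482 0.1504
-1 0.05 48 -0.0524 0.1484 0.1507
-1 0.06 47 -0.0518 0.1483 0.1504
-1 0.07 108 -0.0463 0.1483 0.1502
-1 0.08 35 -0.0418 0.1483 0.1505
1 -0.03 58 0.0544 0.1468 0.1502
1 -0.02 60 0.0546 0.1402 0.1456
1 -0.01 53 0.0547 0.1321 0.1375
1 0.0 52 0.0546 0.1336 0.1388
1 0.01 58 0.055 0.1412 0.1468
1 0.02 56 0.0546 0.1476 0.1509
1 0.03 54 0.0549 0.1484 0.1502
1 0.04 52 0.0548 0.1482 0.1514
1 0.05 52 0.0548 0.1481 0.1512
1 0.06 53 0.0548 0.1484 0.1501
1 0.07 128 0.0472 0.1484 0.151
1 0.08 40 0.0449 0.1481 0.1503
```

View pics/top.png

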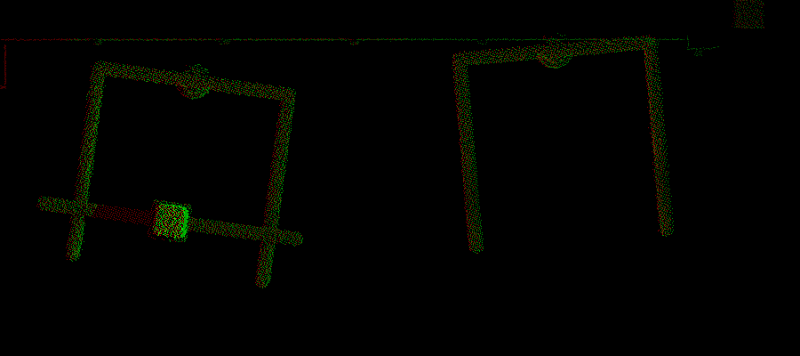

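The cloud from both wrist views agrees, and the V-hook profile gives the green origin at about (0.472, 0.021) with a yaw of about 5°. Next I fit the bar and grip, then grasp.

```bash
cat >> h.py <<'E'
rot=lambda yaw:(R.from_euler("z",yaw)*R.from_euler("x",np.pi)).as_rotvec()
G=np.array([.4722,.0207]); GY=np.deg2rad(4.96)
def fitb(P,c0,zo=0.0):
    """bar line + grip centre near c0; zo = lift of the basket above hung"""
    q=P.reshape(-1,3); q=q[np.linalg.norm(q[:,:2]-c0,axis=1)<.085]
    s=q[(q[:,2]>.15+zo)&(q[:,2]<.21+zo)&(np.linalg.norm(q[:,:2]-c0,axis=1)<.022)]
    top=s[s[:,2]>.193+zo]
    b=q[(q[:,2]>.1345+zo)&(q[:,2]<.141+zo)]
    d=np.array([0,1.]); cen=c0
    for _ in range(6):
        r=(b[:,:2]-cen); n=np.array([-d[1],d[0]]); k=(abs(r@n)<.006)&(abs(r@d)<.075)&(abs(r@d)>.012)
        vx,vy,x,y=cv2.fitLine(b[k,:2].astype(np.float32),cv2.DIST_HUBER,0,.01,.01).ravel(); d=np.array([vx,vy])*np.sign(vy); cen=np.array([x,y])
    t=(b[k,:2]-cen)@d; mid=cen+d*(t.min()+t.max())/2
    gt=(top[:,:2].min(0)+top[:,:2].max(0))/2
    return dict(top=gt,topz=np.median(top[:,2]),mid=mid,span=np.ptp(t),yaw=np.arctan2(-d[0],d[1]),barz=np.median(b[k,2]),n=(len(top),k.sum()))
E
python3 - <<'E'
from h import *
import pickle
for n in("wb","wg"): print(n,fitb(cloud(pickle.load(open(n+".pkl","rb"))),np.array([.4605,.248])))
for p,y in(((.46,.248),np.pi-.14),((*G,),np.pi+GY)):
  for z in(.158,.31): print(inverse_kinematics([*p,z],rot(y)))
E
```

```text
wb {'top': array([0.45560372, 0.24478581]), 'topz': np.float64(0.19633501265838652), 'mid': array([0.45606699, 0.24688941]), 'span': np.float64(0.14601918324045585), 'yaw': np.float32(-0.13934632), 'barz': np.float64(0.13793566098058788), 'n': (276, np.int64(632))}
wg {'top': array([0.45572423, 0.24399918]), 'topz': np.float64(0.19648224679609078), 'mid': array([0.45565225, 0.24242132]), 'span': np.float64(0.14706178325604133), 'yaw': np.float32(-0.13979359), 'barz': np.float64(0.13802704607986366), 'n': (358, np.int64(561))}
[ 0.44679475  0.04234895  2.01317     0.          1.0860737  -0.98400157]
[ 0.44679475 -0.06434032  1.83262742  0.          1.37330555 -0.98400157]
[-0.00889639 -0.05570064  2.11055014  0.          1.08674315 -1.66626105]
[-0.00889639 -0.16497395  1.92265411  0.          1.3839125  -1.66626105]
```

```bash
python3 - <<'E'
from h import *
import pickle
B=np.array([.4557,.2447]); y=np.pi-.14
st=lambda:{k:np.round(v,4) for k,v in manip.state().items() if k in("clock","tool_pos","contact_force","gripper_width","grasp_force")}
manip.move_pose([*B,.27],rot(y)); manip.set_gripper(.06)
manip.move_linear([*B,.158],rate=.12); print(st())
manip.set_gripper(0.0,force=35); print(st())
manip.move_linear([*B,.185],rate=.05); manip.dwell(.2); print(st())
c=cap("wrist"); cv2.imwrite("pics/lift.png",c["image"])
for n in("scene","side"): pickle.dump(cap(n),open(n+"1.pkl","wb"))
E
```

```text
{'clock': np.float64(6.3), 'tool_pos': array([0.4564, 0.245 , 0.1589]), 'contact_force': array([-0.2194,  0.6841, -0.1107]), 'grasp_force': np.float64(0.0), 'gripper_width': np.float64(0.0601)}
{'clock': np.float64(7.0083), 'tool_pos': array([0.4557, 0.2448, 0.1581]), 'contact_force': array([-0.6042, -0.2317,  1.0363]), 'grasp_force': np.float64(35.0006), 'gripper_width': np.float64(0.0176)}
{'clock': np.float64(7.9), 'tool_pos': array([0.4554, 0.2445, 0.1846]), 'contact_force': array([-0.0084,  0.8306, -1.9573]), 'grasp_force': np.float64(34.9999), 'gripper_width': np.float64(0.0176)}
```

```bash
python3 - <<'E'
import pickle,cv2,numpy as np
a=pickle.load(open("side1.pkl","rb"))["image"][90:250,220:380]
b=pickle.load(open("scene1.pkl","rb"))["image"][110:270,160:320]
cv2.imwrite("pics/s1.png",cv2.resize(np.hstack([a,b]),(800,400)))
E
```

```text
(no output)
```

View pics/s1.png

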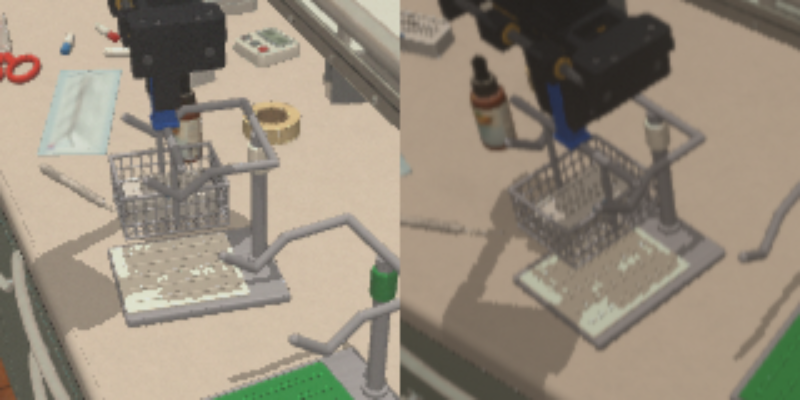

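The basket is lifted level and clear of the white hooks: the grip is held at about (165,120) in the left crop, and both baskets look upright. I carry it over to green and stop just above the hooks.

```bash
python3 - <<'E'
from h import *
import pickle
B=np.array([.4557,.2447])
st=lambda:{k:np.round(v,4) for k,v in manip.state().items() if k in("clock","tool_pos","contact_force","gripper_width","grasp_force")}
manip.move_linear([*B,.315],rate=.1); print(st())
manip.move_linear([*G,.315],rate=.08,rot=rot(np.pi+GY)); manip.dwell(.5); print(st())
manip.move_linear([*G,.20],rate=.07); manip.dwell(.5); print(st())
a=cap("side"); b=cap("scene"); w=cap("wrist")
for n,c in zip(("side2","scene2","wrist2"),(a,b,w)): pickle.dump(c,open(n+".pkl","wb"))
cv2.imwrite("pics/s2.png",cv2.resize(np.hstack([a["image"][130:290,270:430],b["image"][120:280,260:420]]),(800,400)))
q=np.vstack([cloud(a).reshape(-1,3),cloud(b).reshape(-1,3),cloud(w).reshape(-1,3)])
l=(q[:,:2]-G)@np.array([[np.cos(GY),-np.sin(GY)],[np.sin(GY),np.cos(GY)]])
k=(abs(l[:,0])<.02)&(abs(l[:,1])<.08)&(abs(l[:,1])>.015)&(q[:,2]>.165)&(q[:,2]<.183)
l,z=l[k],q[k,2]
for s in np.arange(-.08,.08,.01):
    t=(l[:,1]>s)&(l[:,1]<s+.01)
    if t.sum()>3: print(round(s,3),t.sum(),np.median(l[t,0]).round(4),np.median(z[t]).round(4), l[t,1].min().round(4),l[t,1].max().round(4))
E
```

```text
{'clock': np.float64(9.5), 'tool_pos': array([0.4553, 0.2445, 0.314 ]), 'contact_force': array([-0.2026,  0.1473, -3.2105]), 'grasp_force': np.float64(34.9998), 'gripper_width': np.float64(0.0175)}
{'clock': np.float64(12.9583), 'tool_pos': array([0.4722, 0.0207, 0.315 ]), 'contact_force': array([ 0.0491,  0.7447, -1.8393]), 'grasp_force': np.float64(34.9999), 'gripper_width': np.float64(0.0177)}
{'clock': np.float64(15.25), 'tool_pos': array([0.4722, 0.0207, 0.2   ]), 'contact_force': array([-0.0072, -0.2112, -3.1345]), 'grasp_force': np.float64(34.9999), 'gripper_width': np.float64(0.0179)}
-0.08 155 -0.0018 0.1797 -0.0765 -0.07
-0.07 331 -0.0017 0.1799 -0.07 -0.06
-0.06 324 -0.0017 0.1799 -0.06 -0.0503
-0.05 331 -0.0018 0.1799 -0.05 -0.04
-0.04 388 -0.0021 0.1797 -0.04 -0.0301
-0.03 228 -0.0027 0.1796 -0.03 -0.02
-0.02 91 -0.0032 0.1793 -0.02 -0.0151
0.01 80 -0.0032 0.1793 0.015 0.02
0.02 231 -0.0027 0.1796 0.02 0.03
0.03 376 -0.0022 0.1796 0.03 0.04
0.04 318 -0.0017 0.1801 0.04 0.05
0.05 326 -0.0018 0.18 0.05 0.06
0.06 314 -0.0016 0.1799 0.06 0.07
0.07 122 -0.0014 0.1798 0.0701 0.075
```

View pics/s2.png

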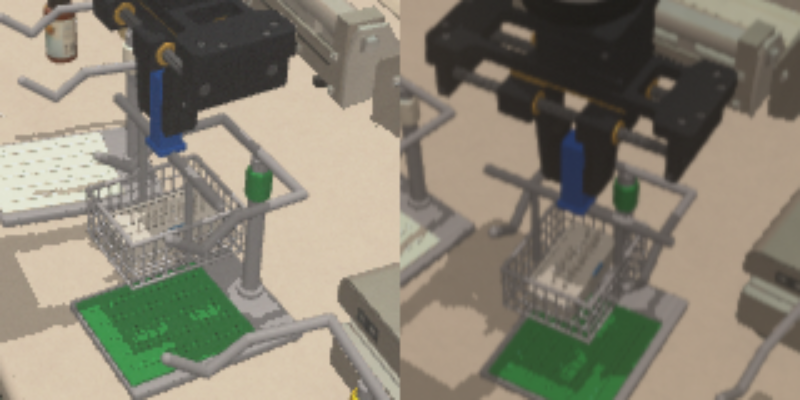

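The basket sits level over the green hooks, and the bar is within about 2 mm of the hook centre with its yaw aligned. Now I lower it with a force check.

```bash
python3 - <<'E'
from h import *
import pickle
st=lambda:{k:np.round(v,4) for k,v in manip.state().items() if k in("clock","tool_pos","contact_force","gripper_width","grasp_force")}
manip.move_linear([*G,.163],rate=.05); manip.dwell(.3); f0=manip.state()["contact_force"][2]; print(st())
for z in np.arange(.1615,.154,-.0015):
    manip.move_linear([*G,z],rate=.03); manip.dwell(.2)
    f=np.mean([(manip.dwell(.05),manip.state()["contact_force"][2])[1] for _ in range(4)]); print(round(z,4),f.round(2))
    if f>f0+3: break
a=cap("side"); b=cap("scene"); w=cap("wrist"); print(st())
cv2.imwrite("pics/s3.png",cv2.resize(np.hstack([a["image"][130:290,270:430],b["image"][120:280,260:420]]),(800,400)))
q=np.vstack([cloud(c).reshape(-1,3) for c in (a,b,w)])
l=(q[:,:2]-G)@np.array([[np.cos(GY),-np.sin(GY)],[np.sin(GY),np.cos(GY)]])
for lo,hi in((-.08,-.062),(-.045,-.03),(.03,.045),(.062,.08)):
    t=(abs(l[:,0])<.012)&(l[:,1]>lo)&(l[:,1]<hi)&(q[:,2]>.12)&(q[:,2]<.15)
    print(lo,t.sum(),np.median(l[t,0]).round(4),np.percentile(q[t,2],90).round(4))
E
```

```text
{'clock': np.float64(16.5917), 'tool_pos': array([0.4724, 0.0207, 0.1633]), 'contact_force': array([-0.5974, -0.3478, -1.7927]), 'grasp_force': np.float64(34.9999), 'gripper_width': np.float64(0.0178)}
0.1615 -3.0
0.16 -2.65
0.1585 -2.75
0.157 5.43
{'clock': np.float64(19.3417), 'tool_pos': array([0.4724, 0.0207, 0.1582]), 'contact_force': array([-2.5017, -0.3313,  5.6464]), 'grasp_force': np.float64(35.0006), 'gripper_width': np.float64(0.0177)}
-0.08 415 -0.0014 0.1392
-0.045 575 -0.0018 0.1392
0.03 562 -0.0019 0.1394
0.062 373 -0.0015 0.1394
```

View pics/s3.png

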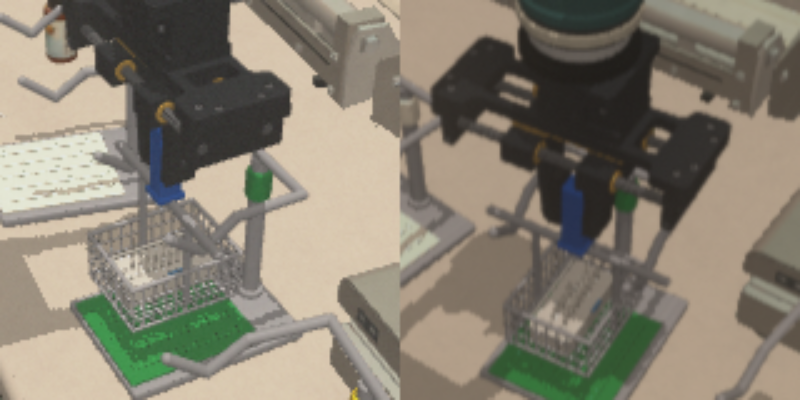

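The bar rests in both V hooks, with its top at 0.139 on each side and the force now upward. I release and retract.

```bash
python3 - <<'E'
from h import *
import pickle
manip.set_gripper(.05); manip.dwell(.3)
p=manip.state()["tool_pos"]
manip.move_linear([*G,.30],rate=.08); manip.dwell(.5)
off=np.array([.062,0]); manip.move_linear([*(G+off),.40],rate=.15); manip.dwell(1.0)
w=cap("wrist"); a=cap("side"); b=cap("scene"); print(fitb(cloud(w),G),G,GY,manip.state()["clock"],manip.state()["contact_force"])
cv2.imwrite("pics/s4.png",cv2.resize(np.hstack([a["image"][130:290,270:430],b["image"][120:280,260:420]]),(800,400)))
E
```

```text
{'top': array([0.47134109, 0.02054337]), 'topz': np.float64(0.19629440089041922), 'mid': array([0.47111372, 0.02477683]), 'span': np.float64(0.1426109504860736), 'yaw': np.float32(0.0926766), 'barz': np.float64(0.1381169532838931), 'n': (310, np.int64(612))} [0.4722 0.0207] 0.08656833089891874 24.8 [-0.03590163  0.58865439 -1.14561604]
```

View pics/s4.png

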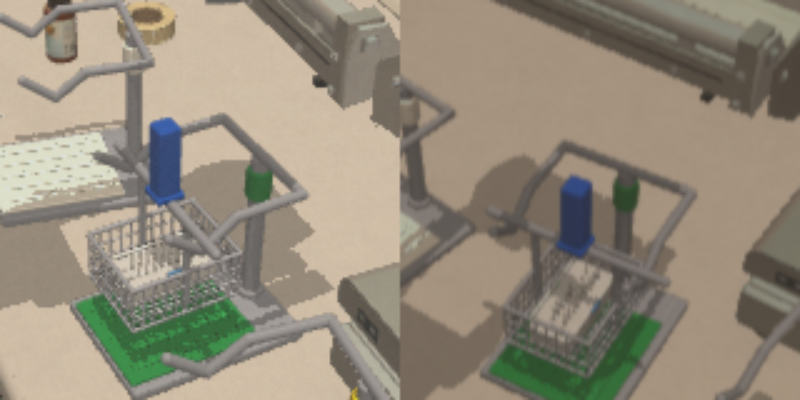

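The basket hangs free and level on both green hooks, with the bur block inside and the gripper clear.

```bash
python3 -c "
from h import *
print(order.close_job())"
```

```text
the job is handed in; nothing more can be done
None
```

The basket, with the bur block inside, now hangs released and level on both hooks of the green stand, about 1 mm from the hooks' centre by camera, and I handed the job in at about 25 s on the robot's clock; no verdict was shown.

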